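# Tare the balance with the red-capped vial

### The arm

A 7-joint arm with a two-finger parallel gripper is mounted at the origin on the work surface; the furniture and walls round the work are solid. World frame = base frame: x ahead of the robot, y to its left, z up, the work surface at z = 0. Lengths are in m, angles in rad, forces in N, time in s.
With the tool pointing down it reaches from about 0.425 to 0.875 m from the base axis. Payload 4.7 kg.
Tool frame: the origin (TCP) lies between the finger pads; the fingertips stand ctrl.tip_reach ahead of it and the grasp point (between the pads) lies 5 mm behind it (ctrl.tip_reach is the distance from the TCP to the fingertips, in m); z points along the fingers, y is the direction in which the jaws open and shut (so a half turn about z gives the same grasp; the last joint's range is limited). The gripper opens to 87 mm and grips with 3 to 60 N. Pads are 19 mm wide; open, the fingers measure 117 mm over their backs; the gripper's body (75 mm by 190 mm) begins 51 mm behind the grasp point.
Start: joints at [1.194, 0.321, -0.07, 1.45, 0.023, 1.371, -0.057], TCP at [0.248, -0.601, 0.237] pointing down, gripper open.
Joint ranges: [-2.86, 2.86], [-0.3, 2.09], [-1.38, 1.24], [0.06, 2.45], [-1.56, 4.7], [0.09, 2.05], [-2.69, 2.69]. Speed limits (rad/s): [2.57, 2.57, 3.14, 3.14, 3.14, 3.14, 3.14].

### API

Orientations are given as a rotation vector (axis times angle).
In Python, from bench import ctrl gives the robot as it stands.
- The arm moves only by the shell command python3 -m handwheel 'ROWS' [FORCE]. ROWS is JSON, a list of rows, each a list of 7 numbers: the shift along the tool's x, y, z in mm, then the turn, a rotation vector about the tool's x, y, z in rad, then the gripper's target within -1 to 1 (shut at 1, half-way at 0, fully open at -1). In form: [[dx, dy, dz, ax, ay, az, grip], ...]. A call has 1 to 12 rows; each row is the pose to reach, as a shift and turn from the pose commanded when the call began, along the tool's axes at that moment; what a row does not reach only later rows make up. A row lasts 1/8 s, in which the tool goes at most 62.5 mm and 10.7 degrees, less where a joint would pass 70% of its speed; a pose out of reach is approached as far as the arm can. A call with a gripper value outside its range is refused whole. The fingers move at their own pace and stop on an object; FORCE is the grip in N (left out, the last holds). Time passes only in rows, so rows that repeat a pose let the fingers close. It gives the time, the measured TCP pose, the force and the opening at its end, in the units of the state.
- ctrl.get_state(): the state, without advancing time (a new reading comes with each control period).
- ctrl.get_image(name): name is "side" or "top"; returns the picture (384x512x3 uint8, red, green, blue); there is no depth.
- ctrl.camera_model(name): a dict with "mtx" (3x3 intrinsics, pixels), "xyz" and "orientation" of the camera in the world. Camera axes: x right, y up, looking along -z (the intrinsics and any distortion apply to the point x, -y, -z); pixel columns grow to the right and rows downward; lengths in m; the calibration is good to about 2 mm. A picture is of the moment at which its call begins. camera_model takes no time and is no camera call.
- ctrl.close_job(): hands the job in, once; it reports no verdict.
The state is a dict: "time": time; "joint_positions": joint angles; "qd": joint speeds; "joint_torque": joint torques, N m; "position": TCP position; "tool_rot": TCP orientation; "ft_force": force on the tool from outside, world axes, zero at the start; "torque": the same for the moment, N m; "grip_width": opening from 0.0 (shut) to 1.0 (fully open).
Only numpy, scipy, OpenCV 4.12 (cv2) and the standard library are available. Lean on these libraries where they do the work, as an engineer would, in place of code of your own. Each camera call takes 0.05 s, during which the arm holds its last target.

### The job

Stand the red-capped vial upright on the round steel pan of the balance and let go of it. Then, with the vial standing there, press the wide blue tare key firmly down for about half a second and release it; do not press the small round power key, and do not bear down on the tare key harder than a firm finger would.

Things in the scene. Friction and masses are not known exactly. Their poses are not given: they have to be found in the camera images.
- vial_1: Vial with a RED screw cap, clear body 21 mm across, cap 22 mm across, 69 mm tall (cap from 54 mm up), about 22 g, standing upright on the bench. Origin: centre of its underside, z up. A blue-capped and a green-capped vial of the same size stand nearby, at least 75 mm away centre to centre.
- pan (a point): Centre of the top face of the balance's round flat steel weighing pan, 130 mm across, 50 mm above the bench. The balance is a fixed white box 240 x 170 mm, 40 mm high. Site axes: x points from the key panel at the balance's front towards its back, y to its left, z up. The blank display lies between keys and pan.
- tare_key: Wide blue tare key with a white bar, 26 mm (x) by 44 mm (y), on the balance's front panel. Origin: centre of its flat top face, 43 mm above the bench, 3 mm proud of the panel; axes as the pan's; it lies 137 mm in -x and 35 mm in -y from the pan centre. It gives only 1.5 mm downward, bottoms under 4 N, is rigid beyond and springs back. Registers when 4 N is held for 0.2 s; over 40 N damages it.
- power_key: Small round black power key with a red dot, 20 mm across, origin at the centre of its top face, same height as the tare key and 87 mm to its left (+y of the balance). Not to be pressed (2 N would switch the balance off).

How it is judged:
On the way, in this order (a step that is already met when the one before it is completed fails the run):
1. the red-capped vial stands upright on the pan, let go (horizontal distance between vial_1 and pan below 0.055 m and z of vial_1 in the frame of pan between -0.004 and 0.005 m and angle between vial_1's own z axis and vertical below 0.17 rad and contact force between vial_1 and the fingers below 0.3 N and linear speed of vial_1 below 0.03 m/s), for 0.2 s.
2. the tare key is held down with at least 4 N, the vial standing on the pan (horizontal distance between vial_1 and pan below 0.055 m and z of vial_1 in the frame of pan between -0.004 and 0.005 m and angle between vial_1's own z axis and vertical below 0.17 rad and contact force between vial_1 and the fingers below 0.3 N and contact force between tare_key and anything else above 4 N), for 0.2 s.
At the end, for the whole second after the job is handed in: The red-capped vial stands on the pan at rest and let go, upright within 10 degrees, its centre within 55 mm of the pan's centre, and the tare key, after having been held down with at least 4 N for 0.2 s, is released (horizontal distance between vial_1 and pan below 0.055 m and z of vial_1 in the frame of pan between -0.004 and 0.005 m and angle between vial_1's own z axis and vertical below 0.17 rad and contact force between vial_1 and the fingers below 0.3 N and linear speed of vial_1 below 0.02 m/s and contact force between tare_key and anything else below 0.5 N); the robot touches nothing.
It fails at once if the power key is pressed with more than 2 N (contact force between power_key and anything else above 2 N).
It fails at once if the tare key is loaded with more than 40 N (contact force between tare_key and anything else above 40 N).
It also fails if it takes over 48 s, if anything falls off the work surface, if the arm or the gripper's body presses on something with over 40 N, if the wrist force passes 120 N, or if a joint passes its speed limit or range.

## Working session

There is one attempt and no reset: what is moved stays moved. The work goes in short steps, Python scripts to look and compute and a shell command to move; the robot and the scene stay as the last step left them, time stands still between calls to the robot, and variables do not carry over. Pictures are saved under pics/ and viewed, and the job is handed in when it is done.

```bash
mkdir -p pics; ls; python3 - <<'E'
from bench import ctrl
import cv2, numpy as np
print(ctrl.get_state(), ctrl.tip_reach)
for n in ("side","top"):
    im=ctrl.get_image(n); cv2.imwrite(f"pics/{n}0.png",im[:,:,::-1]); print(n,ctrl.camera_model(n))
E
```

```text
pics
{'time': 0.0, 'joint_positions': array([ 1.19414183,  0.32178212, -0.07011907,  1.45168071,  0.02261561,
        1.37079437, -0.05691542]), 'qd': array([-0.00062955,  0.00071477,  0.00108875,  0.00123184, -0.00120777,
       -0.00130872, -0.00088635]), 'joint_torque': array([ 3.74180272e-04, -4.91288638e+01, -4.03594449e-01, -3.12524521e+01,
       -6.39846898e-02,  4.37054154e-02,  1.48402469e-04]), 'position': array([ 0.24734394, -0.60052732,  0.23548544]), 'tool_rot': array([-3.08002307e+00, -6.09623702e-01,  7.30870009e-04]), 'ft_force': array([-0.25561961,  0.09397207,  0.41252159]), 'torque': array([-0.02375509, -0.02301128, -0.0280559 ]), 'grip_width': 1.0023871274114609} 0.014
side {'mtx': array([[478.42825693,   0.        , 255.86567611],
       [  0.        , 478.42825693, 193.42674534],
       [  0.        ,   0.        ,   1.        ]]), 'xyz': array([ 0.18749856, -0.58037898,  0.53201379]), 'orientation': array([ 0.95298128, -0.25365422, -0.48088351])}
top {'mtx': array([[437.48350564,   0.        , 256.73623311],
       [  0.        , 437.48350564, 194.82429347],
       [  0.        ,   0.        ,   1.        ]]), 'xyz': array([0.37236367, 0.02897833, 0.91115734]), 'orientation': array([ 0.16020367, -0.15212546, -1.52685706])}
```

View pics/side0.png

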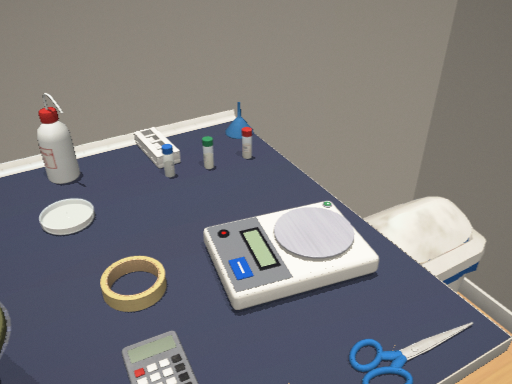

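View pics/top0.png

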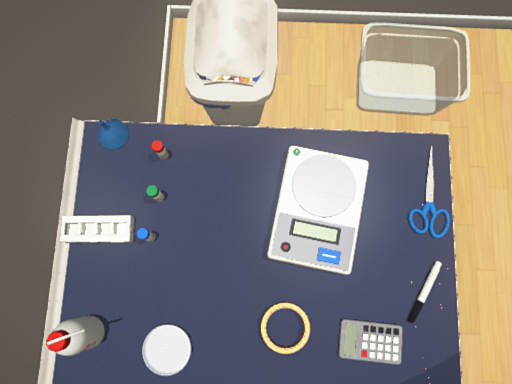

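The side view shows the red vial at about (247,145), the pan at (314,233) and the tare key at (241,268). The top view shows the red cap at (158,147), the pan at (324,185), the tare key at (329,256) and the power key at (286,247). Next I localise them.

```bash
cat > h.py <<'E'
from bench import ctrl
import cv2, numpy as np
from scipy.spatial.transform import Rotation as R
def ray(n,p):
    m=ctrl.camera_model(n); d=np.linalg.inv(m["mtx"])@[p[0],p[1],1]; d=d*[1,-1,-1]
    return m["xyz"],R.from_rotvec(m["orientation"]).apply(d)
def plane(n,p,z):
    o,d=ray(n,p); return o+d*(z-o[2])/d[2]
def proj(n,X):
    m=ctrl.camera_model(n); c=R.from_rotvec(m["orientation"]).inv().apply(np.array(X)-m["xyz"])*[1,-1,-1]
    q=m["mtx"]@c; return q[:2]/q[2]
def two(p,q):
    o1,d1=ray("side",p);o2,d2=ray("top",q)
    d1/=np.linalg.norm(d1);d2/=np.linalg.norm(d2)
    s=np.linalg.lstsq(np.c_[d1,-d2],o2-o1,rcond=None)[0]
    a,b=o1+s[0]*d1,o2+s[1]*d2; return (a+b)/2,np.linalg.norm(a-b)
def blobs(im,lo,hi,roi):
    x0,y0,x1,y1=roi; h=cv2.cvtColor(im[y0:y1,x0:x1],cv2.COLOR_RGB2HSV)
    m=cv2.inRange(h,np.array(lo),np.array(hi))
    n,l,st,c=cv2.connectedComponentsWithStats(m)
    k=[i for i in range(1,n) if st[i,4]>8]
    return [(c[i]+[x0,y0],st[i,:].tolist()) for i in k]
E
python3 - <<'E'
from h import *
S=cv2.imread("pics/side0.png")[:,:,::-1];T=cv2.imread("pics/top0.png")[:,:,::-1]
for n,im,roi in(("side",S,(235,120,260,165)),("top",T,(140,130,180,170))):
    for lo,hi in(((0,120,80),(8,255,255)),((172,120,80),(180,255,255))): print(n,'red',blobs(im,lo,hi,roi))
for n,im,roi in(("side",S,(220,250,265,285)),("top",T,(310,240,350,275))):
    b=blobs(im,(100,150,80),(125,255,255),roi);print(n,'blue',b)
    for c,_ in b: print(plane(n,c,.043))
for n,p in(("side",(314,232)),("top",(324,185))): print(n,'pan',plane(n,p,.05))
print('power',plane("top",(286,247),.043),plane("side",(224,233.5),.043))
print(plane("top",(158,147),.069), plane("side",(247,131),.069))
E
python3 - <<'E'
import cv2,numpy as np
a=cv2.imread("pics/top0.png");b=cv2.imread("pics/side0.png")
x=cv2.resize(a[130:280,260:380],None,fx=3.3,fy=3.3,interpolation=2);y=cv2.resize(b[190:310,195:385],None,fx=2,fy=2)
v=cv2.resize(a[125:175,135:185],(240,240));w=cv2.resize(b[120:170,222:272],(240,240))
c=np.zeros((500,800,3),np.uint8);c[:x.shape[0],:x.shape[1]]=x;c[:240,400:780]=y;c[250:490,400:640]=v
c[250:490,640:800]=w[:,40:200];cv2.imwrite("pics/z.png",c)
E
```

```text
side red [(array([246.37837838, 131.44594595]), [7, 7, 9, 10, 74])]
side red []
top red [(array([157.14736842, 145.85263158]), [12, 11, 11, 11, 95])]
top red []
side blue [(array([240.44126984, 268.01269841]), [9, 7, 24, 23, 315])]
[ 0.42934621 -0.11359064  0.043     ]
top blue [(array([328.39252336, 255.69626168]), [8, 8, 22, 16, 214])]
[ 0.43136379 -0.10878152  0.043     ]
side pan [ 0.56804954 -0.10562746  0.05      ]
top pan [ 0.57213887 -0.09796805  0.05      ]
power [ 0.44521168 -0.02495626  0.043     ] [ 0.444911   -0.02879476  0.043     ]
[0.63328185 0.23868769 0.069     ] [0.6309207  0.22835232 0.069     ]
```

View pics/z.png

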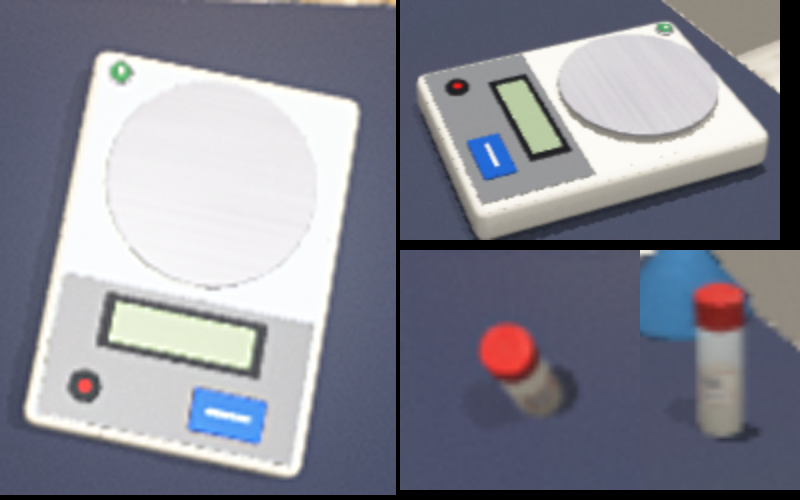

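```bash
python3 - <<'E'
from h import *
S=cv2.imread("pics/side0.png")[:,:,::-1];T=cv2.imread("pics/top0.png")[:,:,::-1]
print('cap',two((246.4,131.4),(157.1,145.9)))
print('captop',plane("side",(246.6,129.5),.069),plane("top",(157.3,145.0),.069))
print('base',plane("side",(246.8,157),0),plane("top",(164,156),0),two((246.8,157),(164,156)))
print('key',two((240.44,268.01),(328.39,255.7)))
# power red dot
for n,im,roi in(("side",S,(212,222,240,245)),("top",T,(275,237,298,258))):
    b=blobs(im,(0,120,60),(8,255,255),roi)+blobs(im,(172,120,60),(180,255,255),roi);print(n,b)
    for c,_ in b: print(plane(n,c,.043))
# pan points: top-view from crop
P=np.array([(106,185),(317,190),(211,83),(211,287)])/3.3+[260,130]
for p in P: print('top',p,plane("top",p,.05))
P=np.array([(557,84),(718,88),(640,34),(640,134)],float); P=(P-[400,0])/2+[195,190]
for p in P: print('side',p,plane("side",p,.05))
E
```

```text
cap (array([0.63795416, 0.24310027, 0.05995352]), np.float64(0.0008062549772568457))
captop [0.63364107 0.23501593 0.069     ] [0.63741512 0.24044471 0.069     ]
base [0.63421031 0.23685062 0.        ] [0.6348759  0.24119322 0.        ] (array([ 0.6362902 ,  0.24174237, -0.00314303]), np.float64(0.0010635453460458705))
key (array([ 0.43158052, -0.1094398 ,  0.0386384 ]), np.float64(0.0001543103933517965))
side [(array([223.08333333, 232.25      ]), [9, 9, 5, 3, 12])]
[ 0.44507758 -0.0251586   0.043     ]
top [(array([285.38461538, 246.38461538]), [9, 8, 4, 4, 13])]
[ 0.44637696 -0.02370982  0.043     ]
top [292.12121212 186.06060606] [ 0.56748968 -0.03376445  0.05      ]
top [356.06060606 187.57575758] [ 0.56928565 -0.16253977  0.05      ]
top [323.93939394 155.15151515] [ 0.63474665 -0.09734342  0.05      ]
top [323.93939394 216.96969697] [ 0.50697301 -0.09836886  0.05      ]
side [273.5 232. ] [ 0.51176829 -0.0730742   0.05      ]
side [354. 234.] [ 0.62032759 -0.14174442  0.05      ]
side [315. 207.] [ 0.60983248 -0.05041342  0.05      ]
side [315. 257.] [ 0.53425669 -0.15522179  0.05      ]
```

```bash
cat > to.py <<'E'
import sys
from h import *
# to.py x y z jawdeg : shift (mm) and turn in tool axes from the measured pose
x,y,z,j=map(float,sys.argv[1:5]); s=ctrl.get_state()
A=R.from_rotvec(s["tool_rot"]); a=np.deg2rad(j)
Y=np.array([np.cos(a),np.sin(a),0]);Z=np.array([0,0,-1.]);X=np.cross(Y,Z)
B=R.from_matrix(np.c_[X,Y,Z])
print(np.round(A.inv().apply(np.array([x,y,z])-s["position"])*1000,1),np.round((A.inv()*B).as_rotvec(),3), s["time"],s["position"].round(4),s["ft_force"].round(1))
E
python3 to.py .636 .240 .17 15
```

```text
[ 679.5 -629.    66.6] [-1.000e-03 -1.000e-03 -1.442e+00] 0.1 [ 0.2474 -0.6006  0.2356] [-0.4  0.4  0.3]
```

```bash
python3 -m handwheel '[[60,-40,0,0,0,-0.15,-0.2],[110,-90,0,0,0,-0.3,-0.2],[160,-140,0,0,0,-0.45,-0.2],[205,-185,0,0,0,-0.6,-0.2],[250,-230,0,0,0,-0.7,-0.2],[295,-273,0,0,0,-0.8,-0.2],[340,-315,0,0,0,-0.9,-0.2],[385,-357,0,0,0,-1.0,-0.2],[430,-399,0,0,0,-1.1,-0.2],[475,-440,0,0,0,-1.2,-0.2],[520,-482,0,0,0,-1.3,-0.2],[560,-520,0,0,0,-1.44,-0.2]]'; python3 to.py .636 .240 .17 15
```

```text
time: 1.6
position: [0.5615, 0.0807, 0.2364]
tool_rot: [1.91, 2.494, -0.001]
ft_force: [1.6, -0.8, 0.3]
grip_width: 0.599
[134.4 113.4  66.3] [0.    0.001 0.002] 1.6 [0.5615 0.0807 0.2364] [ 1.6 -0.8  0.3]
```

```bash
python3 -m handwheel '[[40,35,15,0,0,0,-0.2],[80,65,35,0,0,0,-0.2],[110,93,52,0,0,0,-0.2],[134,113,66,0,0,0,-0.2],[134,113,66,0,0,0,-0.2],[134,113,66,0,0,0,-0.2]]'; python3 - <<'E'
from h import *
S=ctrl.get_image("side");T=ctrl.get_image("top")
s=ctrl.get_state();p=s["position"];print(p)
A=R.from_rotvec(s["tool_rot"])
for n,im in(("side",S),("top",T)): print(n,proj(n,p+A.apply([0,0,.014])))
x=cv2.resize(S[40:200,170:330],(400,400),interpolation=2);y=cv2.resize(T[60:220,80:240],(400,400),interpolation=2)
cv2.imwrite("pics/h1.png",np.hstack([x,y])[:,:,::-1])
E
```

```text
time: 2.35
position: [0.6357, 0.2371, 0.1702]
tool_rot: [1.915, 2.49, -0.002]
ft_force: [0.6, -0.4, -0.2]
grip_width: 0.605
[0.63619781 0.23631415 0.17105925]
side [246.86868374  90.22128011]
top [148.641594   130.65143025]
```

View pics/h1.png

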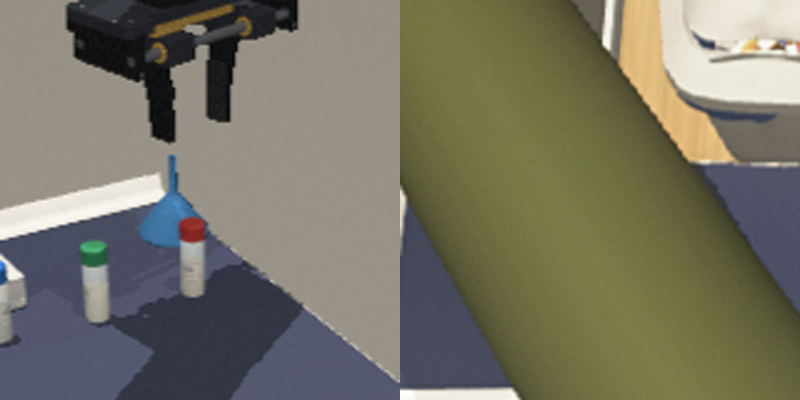

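The gripper is above the vial. In the side view the tip midpoint is at about (246,91), against (247,90) predicted, and the cap is at (247,131). I'll lower to just above the cap and check the alignment again.

```bash
python3 -m handwheel '[[0,0,30,0,0,0,-0.2],[0,0,60,0,0,0,-0.2],[0,0,72,0,0,0,-0.2],[0,0,72,0,0,0,-0.2],[0,0,72,0,0,0,-0.2],[0,0,72,0,0,0,-0.2]]'; python3 - <<'E'
from h import *
S=ctrl.get_image("side")
s=ctrl.get_state();p=s["position"];print(p)
A=R.from_rotvec(s["tool_rot"])
print(proj("side",p+A.apply([0,0,.014])),proj("side",p*[1,1,0]+[0,0,.069]),proj("side",p*[1,1,0]))
cv2.imwrite("pics/h2.png",cv2.resize(S[70:170,190:310],(720,600),interpolation=2)[:,:,::-1])
E
python3 to.py .635 .2385 .098 15
```

```text
time: 3.2
position: [0.6365, 0.2382, 0.1]
tool_rot: [1.914, 2.49, 0.003]
ft_force: [-0.1, 0.3, -0.4]
grip_width: 0.602
[0.63636992 0.23818488 0.0997088 ]
[246.90947641 121.5760256 ] [246.99300964 128.64300958] [247.35387981 156.50285362]
[ 0.7 -1.2  1.7] [ 0.002 -0.    -0.002] 3.25 [0.6364 0.2382 0.0997] [ 0.4 -0.4 -0.2]
```

View pics/h2.png

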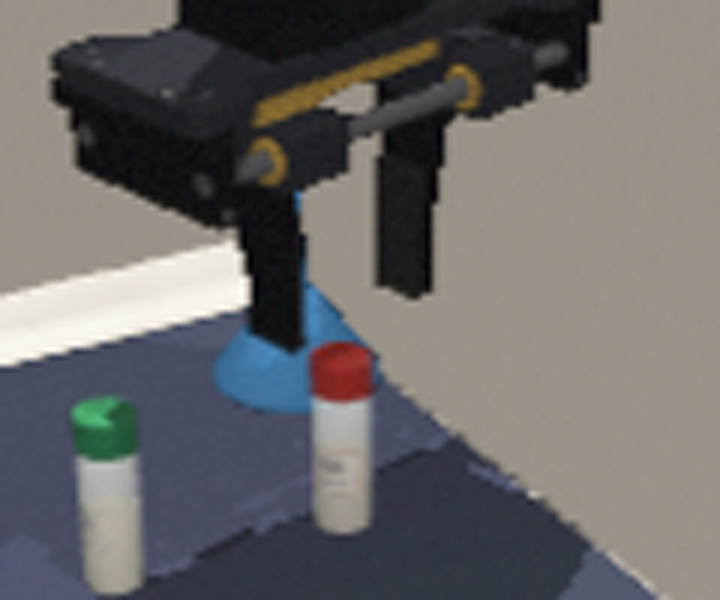

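Cap top centre is at (247.2,128.7) and predicted at (247.0,128.6), so the tool is aligned. I'll descend and grip.

```bash
python3 -m handwheel '[[0,-1,20,0,0,0,-0.2],[0,-1,40,0,0,0,-0.2],[0,-1,58,0,0,0,-0.2],[0,-1,65,0,0,0,-0.2],[0,-1,65,0,0,0,-0.2],[0,-1,65,0,0,0,0.4],[0,-1,65,0,0,0,1],[0,-1,65,0,0,0,1],[0,-1,65,0,0,0,1],[0,-1,65,0,0,0,1],[0,-1,65,0,0,0,1],[0,-1,65,0,0,0,1]]' 12; python3 - <<'E'
from h import *
S=ctrl.get_image("side")
cv2.imwrite("pics/h3.png",cv2.resize(S[70:170,190:310],(720,600),interpolation=2)[:,:,::-1])
E
```

```text
time: 4.75
position: [0.6351, 0.2376, 0.0338]
tool_rot: [1.914, 2.49, 0.0]
ft_force: [0.7, -0.3, 1.3]
grip_width: 0.253
```

View pics/h3.png

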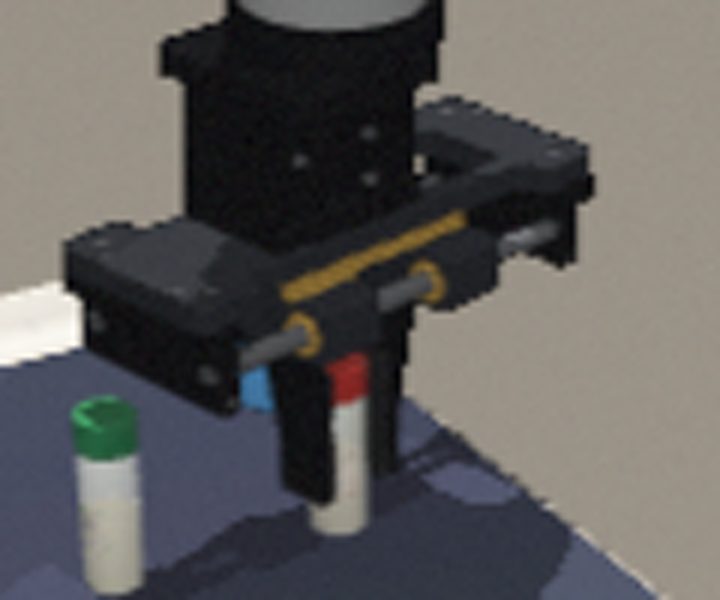

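The opening of 0.253 is about 22 mm, so the vial is held. Next I lift it and take it to the pan.

```bash
python3 -m handwheel '[[0,0,-20,0,0,0,1],[0,0,-50,0,0,0,1],[0,0,-80,0,0,0,1],[0,0,-100,0,0,0,1],[0,0,-100,0,0,0,1],[0,0,-100,0,0,0,1]]'; python3 to.py .583 -.101 .134 -10
```

```text
time: 5.55
position: [0.6342, 0.2371, 0.1324]
tool_rot: [-1.914, -2.49, 0.003]
ft_force: [-0.1, -0.7, 0.2]
grip_width: 0.251
[-313.6 -136.4   -1.2] [-0.002  0.001  0.435] 5.55 [0.6342 0.2371 0.1324] [-0.1 -0.7  0.2]
```

```bash
python3 -m handwheel '[[-20,-9,0,0,0,0.04,1],[-60,-26,0,0,0,0.09,1],[-100,-44,0,0,0,0.14,1],[-145,-63,0,0,0,0.2,1],[-190,-82,0,0,0,0.26,1],[-235,-102,0,0,0,0.32,1],[-270,-117,0,0,0,0.37,1],[-295,-128,0,0,0,0.41,1],[-308,-134,0,0,0,0.435,1],[-313,-136,0,0,0,0.435,1],[-313,-136,0,0,0,0.435,1],[-313,-136,0,0,0,0.435,1]]'; python3 to.py .583 -.101 .084 -10; python3 - <<'E'
from h import *
S=ctrl.get_image("side")
cv2.imwrite("pics/h4.png",cv2.resize(S[110:310,190:430],(720,600),interpolation=2)[:,:,::-1])
E
```

```text
time: 7.05
position: [0.5842, -0.098, 0.1336]
tool_rot: [-2.404, -2.022, -0.001]
ft_force: [0.2, 0.3, -0.1]
grip_width: 0.253
[-3.2 -0.6 49.6] [ 0.    -0.001  0.002] 7.05 [ 0.5842 -0.098   0.1336] [ 0.2  0.3 -0.1]
```

View pics/h4.png

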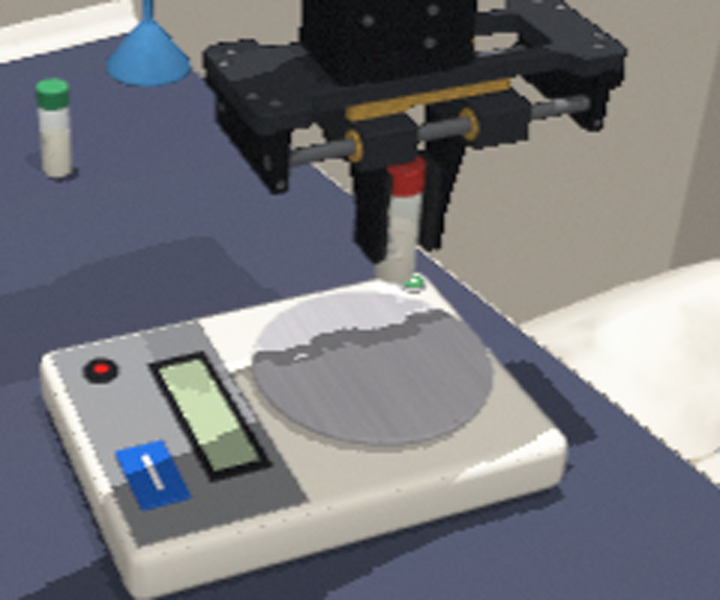

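The vial hangs upright with its base at about (322,204), roughly 50 mm above the pan. I lower it.

```bash
python3 -m handwheel '[[-2,0,15,0,0,0,1],[-3,0,30,0,0,0,1],[-3,0,40,0,0,0,1],[-3,0,46,0,0,0,1],[-3,0,48,0,0,0,1],[-3,0,48,0,0,0,1],[-3,0,48,0,0,0,1],[-3,0,48,0,0,0,1]]'; python3 to.py .583 -.101 .084 -10; python3 - <<'E'
from h import *
S=ctrl.get_image("side");p=ctrl.get_state()["position"]
print(proj("side",p*[1,1,0]+[0,0,.05]))
cv2.imwrite("pics/h5.png",cv2.resize(S[110:310,190:430],(720,600),interpolation=2)[:,:,::-1])
E
```

```text
time: 8.1
position: [0.5836, -0.1029, 0.0859]
tool_rot: [2.407, 2.018, 0.0]
ft_force: [0.0, -0.5, 0.0]
grip_width: 0.251
[ 1.7 -0.9  1.9] [ 0.001  0.    -0.001] 8.1 [ 0.5836 -0.1029  0.0859] [ 0.  -0.5  0. ]
[320.80031155 228.07284306]
```

View pics/h5.png

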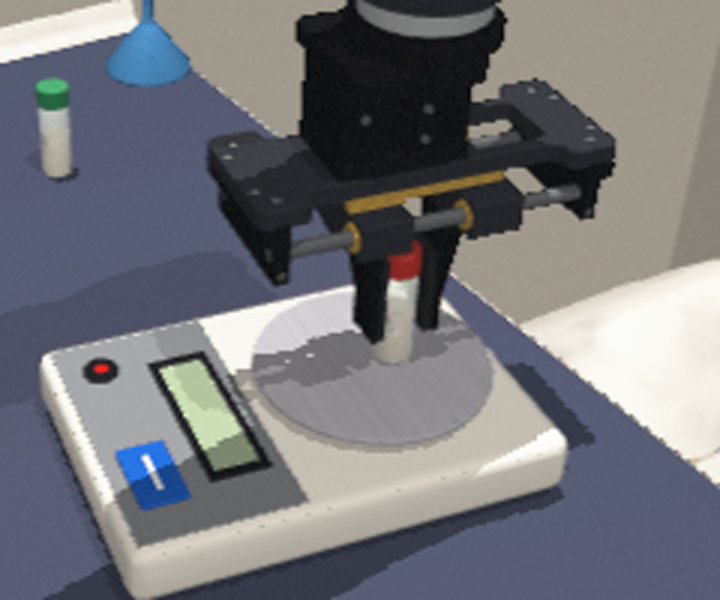

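The vial base is at about (322,230), inside the pan and around 2 mm above it. I'll feel for contact.

```bash
python3 -m handwheel '[[0,0,0.5,0,0,0,1],[0,0,1,0,0,0,1],[0,0,1.5,0,0,0,1],[0,0,1.5,0,0,0,1],[0,0,1.5,0,0,0,1]]';  python3 -m handwheel '[[0,0,0.5,0,0,0,1],[0,0,0.5,0,0,0,1],[0,0,0.5,0,0,0,1]]'
```

```text
time: 8.78
position: [0.5833, -0.1028, 0.084]
tool_rot: [2.407, 2.019, -0.0]
ft_force: [0.6, 0.6, -0.1]
grip_width: 0.25
time: 9.15
position: [0.5834, -0.1028, 0.0837]
tool_rot: [2.407, 2.019, 0.0]
ft_force: [-0.3, -0.7, 2.2]
grip_width: 0.25
```

Contact at about 2 N. I open partway and retreat upward.

```bash
python3 -m handwheel '[[0,0,0,0,0,0,0.4],[0,0,0,0,0,0,0.2],[0,0,0,0,0,0,0],[0,0,0,0,0,0,-0.2],[0,0,0,0,0,0,-0.2],[0,0,0,0,0,0,-0.2]]'; python3 -m handwheel '[[0,0,-15,0,0,0,-0.2],[0,0,-40,0,0,0,-0.2],[0,0,-70,0,0,0,-0.2],[0,0,-110,0,0,0,-0.2],[0,0,-120,0,0,0,-0.2],[0,0,-120,0,0,0,-0.2]]'; python3 - <<'E'
from h import *
S=ctrl.get_image("side")
cv2.imwrite("pics/h6.png",cv2.resize(S[110:310,190:430],(720,600),interpolation=2)[:,:,::-1])
E
python3 to.py .431 -.110 .12 -10
```

```text
time: 9.9
position: [0.5834, -0.1029, 0.0835]
tool_rot: [2.407, 2.019, -0.0]
ft_force: [-0.3, 0.3, -0.1]
grip_width: 0.593
time: 10.65
position: [0.5838, -0.1029, 0.2045]
tool_rot: [2.406, 2.018, 0.001]
ft_force: [0.2, 0.0, -0.8]
grip_width: 0.599
[ -33.5 -148.5   83.3] [-0.  0. -0.] 10.7 [ 0.5831 -0.1028  0.2032] [0.5 0.2 0.5]
```

View pics/h6.png

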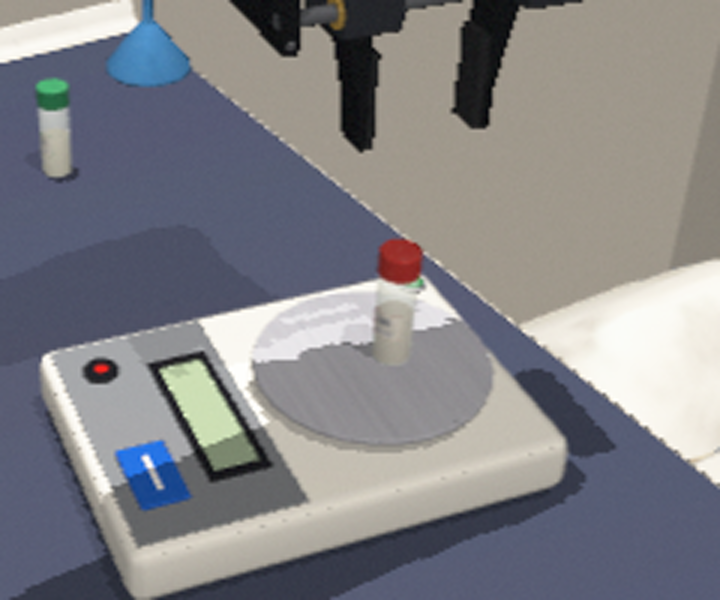

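The vial stands upright and free, base at about (321,229), roughly 15 mm from the pan centre. Next I close the fingers and move over the tare key.

```bash
python3 -m handwheel '[[-7,-30,0,0,0,0,0.3],[-15,-65,0,0,0,0,1],[-23,-100,0,0,0,0,1],[-30,-132,0,0,0,0,1],[-33,-148,0,0,0,0,1],[-33,-148,0,0,0,0,1],[-33,-148,40,0,0,0,1],[-33,-148,80,0,0,0,1],[-33,-148,110,0,0,0,1],[-33,-148,118,0,0,0,1],[-33,-148,118,0,0,0,1],[-33,-148,118,0,0,0,1]]';  python3 to.py .431 -.110 .057 -10; python3 - <<'E'
from h import *
S=ctrl.get_image("side");T=ctrl.get_image("top")
s=ctrl.get_state();p=s["position"]
for n in("side","top"):print(n,proj(n,p-[0,0,.014]),proj(n,p*[1,1,0]+[0,0,.043]))
x=cv2.resize(S[180:300,180:300],(400,400),interpolation=2);y=cv2.resize(T[180:300,260:380],(400,400),interpolation=2)
cv2.imwrite("pics/h7.png",np.hstack([x,y])[:,:,::-1])
E
```

```text
time: 12.2
position: [0.4331, -0.1098, 0.0867]
tool_rot: [2.406, 2.018, 0.002]
ft_force: [0.3, 0.2, -0.3]
grip_width: 0.005
[-0.6 -2.1 29.7] [ 0.002  0.    -0.   ] 12.2 [ 0.4331 -0.1098  0.0867] [ 0.3  0.2 -0.3]
side [240.92747783 250.55412079] [241.30178041 265.69466548]
top [331.42645723 253.96448571] [328.92705401 254.96073984]
```

View pics/h7.png

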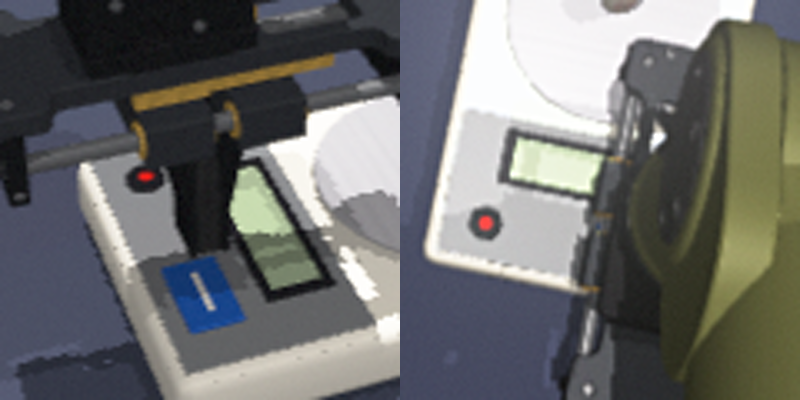

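The closed fingertips hang about 30 mm above the tare key, whose centre is at (240,268) in the side view; the power key, at (224,233), is well clear. I correct by a few mm and go down.

```bash
python3 -m handwheel '[[-1,-2,5,0,0,0,1],[-2,-3,15,0,0,0,1],[-2,-3,22,0,0,0,1],[-2,-3,26,0,0,0,1],[-2,-3,26,0,0,0,1],[-2,-3,26,0,0,0,1]]';  python3 to.py .430 -.112 .057 -10; python3 - <<'E'
from h import *
S=ctrl.get_image("side")
cv2.imwrite("pics/h8.png",cv2.resize(S[180:300,180:360],(720,480),interpolation=2)[:,:,::-1])
E
```

```text
time: 13.05
position: [0.4288, -0.111, 0.0597]
tool_rot: [2.407, 2.019, 0.0]
ft_force: [0.6, 0.0, 0.1]
grip_width: 0.009
[-0.8  1.4  2.7] [ 0.  0. -0.] 13.05 [ 0.4288 -0.111   0.0597] [0.6 0.  0.1]
```

View pics/h8.png

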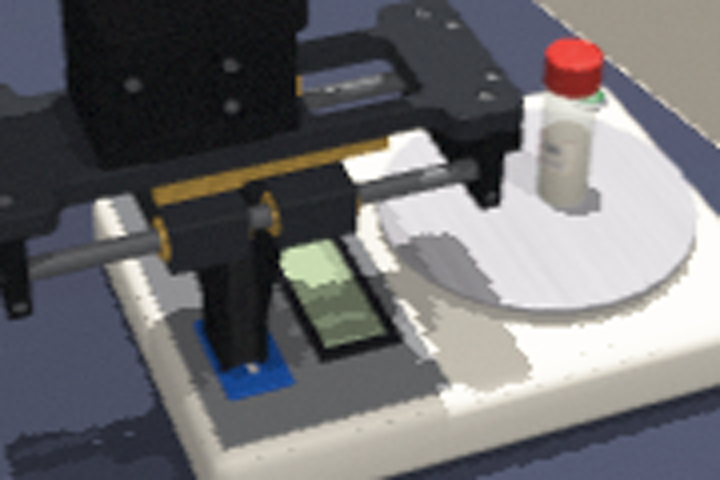

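The tips are over the key at about (240,270) and the vial is untouched. I press in small steps.

```bash
python3 -m handwheel '[[0,0,1,0,0,0,1],[0,0,2,0,0,0,1],[0,0,2.5,0,0,0,1],[0,0,2.5,0,0,0,1]]'; python3 -m handwheel '[[0,0,1,0,0,0,1],[0,0,1,0,0,0,1]]'
```

```text
time: 13.6
position: [0.4286, -0.1111, 0.0571]
tool_rot: [2.407, 2.019, -0.0]
ft_force: [0.2, 0.3, 1.4]
grip_width: 0.006
time: 13.85
position: [0.4286, -0.111, 0.0562]
tool_rot: [2.407, 2.019, -0.0]
ft_force: [-1.6, 0.2, 3.8]
grip_width: 0.002
```

```bash
python3 -m handwheel '[[0,0,0.7,0,0,0,1],[0,0,0.7,0,0,0,1]]'
```

```text
time: 14.1
position: [0.4287, -0.1111, 0.0559]
tool_rot: [2.407, 2.019, -0.001]
ft_force: [-2.7, 0.1, 7.8]
grip_width: 0.005
```

```bash
python3 -m handwheel '[[0,0,0.5,0,0,0,1],[0,0,0.5,0,0,0,1],[0,0,0.5,0,0,0,1],[0,0,0.5,0,0,0,1]]'; python3 -m handwheel '[[0,0,0,0,0,0,1]]'
```

```text
time: 14.6
position: [0.4287, -0.111, 0.0558]
tool_rot: [2.407, 2.019, -0.001]
ft_force: [-4.6, 0.5, 11.2]
grip_width: 0.01
time: 14.72
position: [0.4287, -0.1111, 0.0558]
tool_rot: [2.407, 2.019, -0.001]
ft_force: [-2.7, 0.6, 11.6]
grip_width: 0.008
```

Held at about 11 N for over half a second. Releasing straight up.

```bash
python3 -m handwheel '[[0,0,-5,0,0,0,1],[0,0,-20,0,0,0,1],[0,0,-50,0,0,0,1],[0,0,-90,0,0,0,1],[0,0,-130,0,0,0,1],[0,0,-140,0,0,0,1],[0,0,-140,0,0,0,1],[0,0,-140,0,0,0,1]]'; python3 - <<'E'
from h import *
S=ctrl.get_image("side")
cv2.imwrite("pics/h9.png",cv2.resize(S[110:310,180:420],(720,600),interpolation=2)[:,:,::-1])
s=ctrl.get_state();print(s["ft_force"],s["time"])
E
```

```text
time: 15.72
position: [0.4276, -0.1108, 0.1935]
tool_rot: [-2.405, -2.017, 0.002]
ft_force: [0.0, 0.4, 0.2]
grip_width: 0.001
[-0.00558463  0.02783359  0.24999993] 15.775
```

View pics/h9.png

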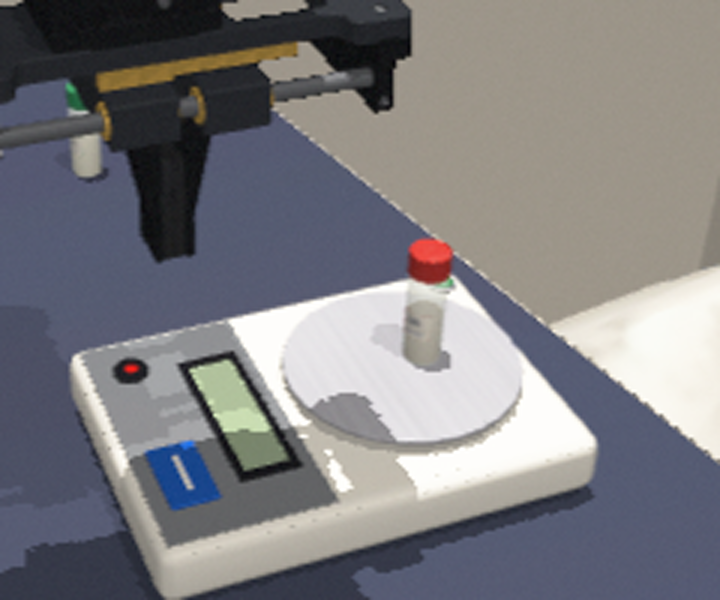

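The vial stands upright on the pan with its base at about (321,229), unchanged. The key is free and the gripper is clear.

```bash
python3 -c "
from bench import ctrl
ctrl.close_job()"
```

```text
the job is handed in; nothing more can be done
```

The red-capped vial is standing upright on the balance pan, let go, and the tare key has been pressed and released. I handed the job in at about 15.8 s of the 48 s allowed; no verdict was reported.

- **Vial:** I gripped it at 12 N and set it down about 15 mm behind the pan centre, with a contact force of about 2 N. The last side picture shows it upright and in the same place after the key press.
- **Tare key:** I pressed it with the closed fingers, building up to about 11.5 N, and held that for a little over half a second. The tips stopped at about 42 mm, which matches the key's bottom at 41.5 mm. The highest force I read on the wrist was about 12 N, well under the 40 N limit.
- **Power key:** It was not touched.
- **After release:** The wrist force was back near zero and the tips were about 180 mm above the bench, touching nothing.

**Disagreements:** At the start the two camera views differed by 4 to 9 mm on some positions. I checked the side view against the gripper before grasping and before pressing, and shifted 2 to 3 mm before the press. The arm hid the vial from the top camera at the grasp, and I did not use it for the final check, so that check rests on the side view alone.

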